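# Clear the case and hold up the bin of gold badges

### The job

The clear case has been left lying across the blue bin of gold badges: lift it off and set it down flat inside the empty shallow blue tray in the same drawer, without dropping it. Then grip the bin of gold badges, lift it up, keeping it level so that no badge spills, and finish holding it still and level in the air, its underside at least 10 cm above the drawer floor, for the stock camera; do not put it down again. Leave the other two bins in the front row where they are.

Things in the scene. Friction and masses are not known exactly. Their poses are not given: they have to be found in the camera images.
- cabinet: fixed grey bench cabinet, upper drawer fixed open towards the robot. Origin at bench height under the middle of the drawer's front row; x into the cabinet, y left along the drawer. Drawer floor 95 mm up, inside x -125 to 108 mm, 672 mm wide, walls 48 mm high; behind it a fixed row of cups, then the body, 168 mm high. Front row, any order, 155 mm apart: 3 loose bins and the tray
- gold_bin_center (a point): middle (half-way up) of the loose rigid blue open bin with two gold shield badges: 140 mm long (its x), 62 mm wide (its y), 42 mm high (z), walls and floor 3 mm, a full-height wall across its middle. Stands on the drawer floor, long side towards the robot within 0.35 rad; 150 to 310 g full. Grip it across its 62 mm width from above; 35 mm or more are free beside its middle
- gold_badge_a_center (a point): middle of one loose gold shield badge, about 50 x 42 x 5 mm, 40 to 90 g, flat in one compartment of the gold bin
- gold_badge_b_center (a point): middle of the other loose gold shield badge, same size, in the other compartment
- case_center (a point): middle (half-way up) of the loose rigid closed case, clear on a black base, a silver badge inside: 46 mm along its x, 84 mm along its y, 36 mm high (z), 80 to 170 g. It lies flat on the gold bin's rim over its middle, long side roughly across the bin, overhanging both sides; grip it across its 46 mm from above
- tray: empty shallow blue tray, fixed on the drawer floor: outside 170 mm along its x, 120 mm along its y, 22 mm high, walls and floor 3 mm. Origin at the centre of its underside (on the drawer floor), z up
- silver_bin_center (a point): middle of a blue bin like the gold one, holding two silver shield badges, 210 g; bystander, loose
- rosette_bin_center (a point): middle of a blue bin like the gold one, holding eight small silver star rosettes; bystander, loose
Things that resemble listed ones, but are neither listed nor needed, are in the scene too. What is shaped like the part that bears gold_bin_center but red is not meant.

How it is judged:
On the way, in this order (a step that is already met when the one before it is completed fails the run):
1. the clear case lies flat in the empty tray, released, at rest (x of case_center in the frame of tray between -0.065 and 0.065 m and y of case_center in the frame of tray between -0.04 and 0.04 m and z of case_center in the frame of tray below 0.027 m and angle between case_center's own z axis and vertical below 0.12 rad and contact force between the fingers and case below 0.05 N and linear speed of case below 0.02 m/s), for 0.2 s.
2. the gold bin is lifted clear of the drawer walls (height (world z) of gold_bin_center above 0.175 m and contact force between gold_bin and cabinet below 0.05 N), for 0.2 s.
At the end, for the whole second after the job is handed in: Fingers alone hold the gold bin, underside 100 mm or more above the drawer floor, within 0.12 rad of level, under 0.03 m/s and 0.2 rad/s, both badges in it; the case lies flat and released in the tray (middle within 65 x 40 mm of its middle); other two bins within 25 mm of their places (all of step 1 and height (world z) of gold_bin_center above 0.216 m and angle between gold_bin_center's own z axis and vertical below 0.12 rad and linear speed of gold_bin below 0.03 m/s and angular speed of gold_bin below 0.2 rad/s and contact force between the fingers and gold_bin above 1 N and contact force between gold_bin and cabinet below 0.05 N and contact force between gold_bin and tray below 0.05 N and contact force between gold_bin and case below 0.05 N and contact force between gold_bin and silver_bin below 0.05 N and contact force between gold_bin and rosette_bin below 0.05 N and x of gold_badge_a_center in the frame of gold_bin_center between -0.07 and 0.07 m and y of gold_badge_a_center in the frame of gold_bin_center between -0.031 and 0.031 m and z of gold_badge_a_center in the frame of gold_bin_center between -0.021 and 0.005 m and x of gold_badge_b_center in the frame of gold_bin_center between -0.07 and 0.07 m and y of gold_badge_b_center in the frame of gold_bin_center between -0.031 and 0.031 m and z of gold_badge_b_center in the frame of gold_bin_center between -0.021 and 0.005 m and not (distance of silver_bin_center from where it was at the start of the episode above 0.025 m or angle between silver_bin_center's own z axis and vertical above 0.3 rad) and not (distance of rosette_bin_center from where it was at the start of the episode above 0.025 m or angle between rosette_bin_center's own z axis and vertical above 0.3 rad)); the arm keeps its last pose, push and grip.
It fails at once if the clear case falls (is dropped or knocked off) (contact force between the fingers and case below 0.05 N and linear speed of case above 0.6 m/s).
It fails at once if the gold bin is dropped (contact force between the fingers and gold_bin below 0.05 N and linear speed of gold_bin above 0.6 m/s).
It fails at once if the gold bin is tipped more than 0.35 rad (20 degrees) (angle between gold_bin_center's own z axis and vertical above 0.35 rad).
It fails at once if a gold badge leaves the bin (z of any of gold_badge_a_center, gold_badge_b_center in the frame of gold_bin_center above 0.035 m).
It fails at once if another bin is moved more than 25 mm or tipped more than 0.3 rad ((distance of silver_bin_center from where it was at the start of the episode above 0.025 m or angle between silver_bin_center's own z axis and vertical above 0.3 rad) or (distance of rosette_bin_center from where it was at the start of the episode above 0.025 m or angle between rosette_bin_center's own z axis and vertical above 0.3 rad)).
It also fails if it takes over 54 s, if anything falls off the work surface, if the arm or the gripper's body presses on something with over 40 N, if the wrist force passes 120 N, or if a joint passes its speed limit or range.

### The arm

A 6-joint arm with a two-finger parallel gripper is mounted at the origin on the work surface. World frame = base frame: x ahead of the robot, y to its left, z up, the work surface at z = 0. Lengths are in m, angles in rad, forces in N, time in s.
With the tool pointing down it reaches from about 0.35 to 0.725 m from the base axis. Payload 4.3 kg.
Tool frame: the origin (TCP) lies at the very end of the fingers, on their centre line; the grasp point (between the pads) lies 19 mm behind it; x points along the fingers, z is the direction in which the jaws open and shut, and the axes are right-handed (so a half turn about x gives the same grasp; the last joint's range is limited). The gripper opens to 85 mm and grips with 20 to 120 N. Pads are 22 mm wide; open, the fingers measure 114 mm over their backs; the gripper's body (76 mm by 85 mm) begins 54 mm behind the grasp point. The pads swing forward as they close: fully open they stand 13 mm farther back than shut.
Start: joints at [1.156, 0.377, 0.081, 1.274, 0, 1.46], TCP at [0.173, 0.549, 0.231] pointing down, gripper open.
Joint ranges: [-2.72, 2.72], [-0.84, 1.66], [-1.02, 1.22], [-1.77, 2.12], [-1.37, 1.28], [-3.14, 3.14]. Speed limits (rad/s): [2.57, 2.57, 3.14, 3.14, 3.14, 3.14].

### API

Orientations are given as a 3x3 rotation matrix whose columns are the frame's x, y, z axes.
In Python, from bench import * gives the robot as it stands. Calls block until the motion is done:
- move_ptp(position, orientation): joint-space move of the TCP to a pose.
- move_linear(position, feed=0.15, frame=None, stop_force=None): straight line of the TCP; frame=None keeps the orientation; feed is the mean speed in m/s. With stop_force (N) it stops when the force on the tool has changed by that much, and returns True; else False.
- move_joints(angles): joint-space move.
- ungrasp() and grab(force=None): open the fingers fully, or close them until they stop; force is the grip in N (None keeps the last).
- dwell(seconds).
- ik(position, orientation): joint angles nearest the present ones, or None.
- capture(name): name is "scene" or "top" or "wrist"; returns a dict with "img" (480x640x3 uint8, red, green, blue), "vfov" (degrees; the focal length in pixels is half the picture's height over the tangent of half this angle, whatever the lens; pixels are square), "cx", "cy" (the principal point, pixels), "R" (3x3) and "t" (3): a world point X has camera coordinates R X + t; the wrist camera has in their place "hand_eye" (4x4, takes a point from camera to tool coordinates, whose origin is the TCP and whose axes are the tool frame's). Camera axes: x right, y down, z forward; pixel columns grow to the right and rows downward; lengths in m; the calibration is good to about 2 mm. A picture is of the moment at which its call begins: read the wrist's pose just before it. There is no depth.
A pose or a line that the arm cannot do raises MotionError and nothing moves.
- sign_off(): hands the job in, once; it reports no verdict.
Readings, each from a call of its own:
- read_clock(): time.
- read_q(): joint angles.
- read_joint_velocities(): joint speeds.
- read_joint_efforts(): joint torques, N m.
- read_tcp_pos(): TCP position.
- read_tool_rot(): TCP orientation.
- read_wrist_force(): force on the tool from outside, world axes, zero at the start.
- read_ft_torque(): the same for the moment, N m.
- read_opening(): finger opening in m.
Only numpy, scipy, OpenCV 4.12 (cv2) and the standard library are available. Lean on these libraries where they do the work, as an engineer would, in place of code of your own. Each camera call takes 0.05 s, during which the arm holds its last target. There are 200 camera calls.

## Working session

There is one attempt and no reset: what is moved stays moved. The work goes in short steps, each a Python script; the robot and the scene stay as the last script left them, time stands still between calls to the robot, and variables do not carry over. Pictures are saved under pics/ and viewed, about 8 in all and at most 12, crops included, and the job is handed in when it is done.

```bash
mkdir -p pics; ls; python3 - <<'E'
from bench import *
import cv2, numpy as np
np.set_printoptions(precision=4,suppress=True)
print(read_tcp_pos(),read_tool_rot())
for n in ("scene","top","wrist"):
    c=capture(n); cv2.imwrite(f"pics/{n}0.png",c["img"][:,:,::-1])
    print(n,{k:v for k,v in c.items() if k!="img"})
print(read_clock())
E
```

```text
pics
[0.1723 0.5479 0.2303] [[-0.0009 -0.9539  0.3   ]
 [-0.0019  0.3     0.9539]
 [-1.      0.0002 -0.0021]]
scene {'vfov': 46.64384684871823, 'cx': 322.0716430937913, 'cy': 244.75723965837435, 'R': array([[-0.0006,  0.9999,  0.0155],
       [ 0.8158,  0.0094, -0.5783],
       [-0.5784,  0.0123, -0.8157]]), 't': array([ 0.096 , -0.2996,  1.53  ])}
top {'vfov': 54.70725041331605, 'cx': 311.8065237657525, 'cy': 236.8941390281326, 'R': array([[ 0.0119, -0.9995,  0.0289],
       [-0.9991, -0.0131, -0.0405],
       [ 0.0409, -0.0284, -0.9988]]), 't': array([-0.1325,  0.4249,  0.9956])}
wrist {'vfov': 67.95202792477016, 'cx': 318.30067081032115, 'cy': 239.96133107512662, 'hand_eye': array([[ 0.0006, -0.2782,  0.9605, -0.1422],
       [-0.0008, -0.9605, -0.2782,  0.07  ],
       [ 1.    , -0.0006, -0.0008, -0.0004],
       [ 0.    ,  0.    ,  0.    ,  1.    ]])}
0.15
```

View pics/top0.png

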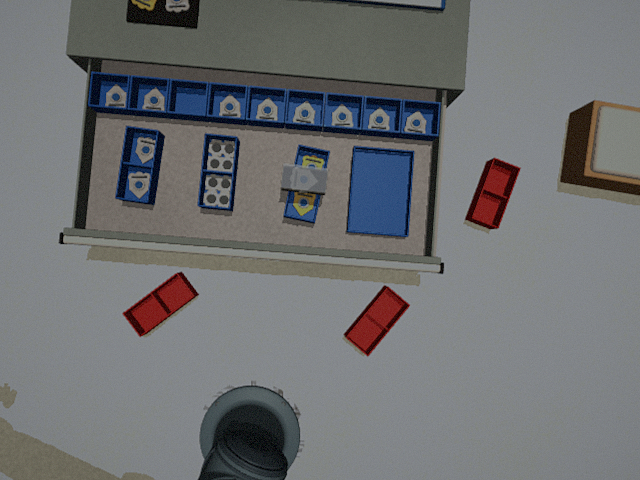

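View pics/scene0.png

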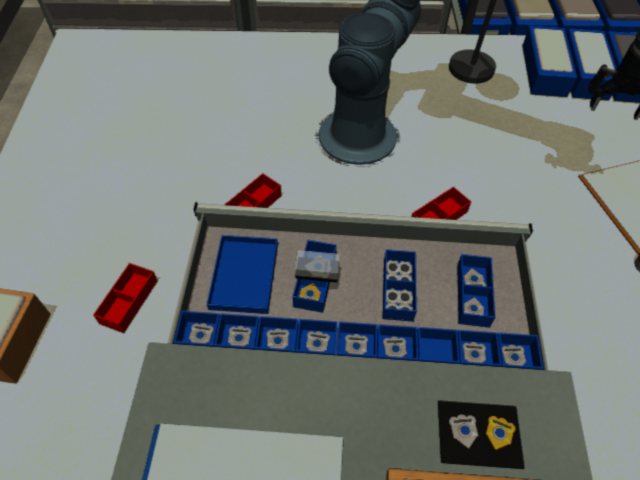

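Top view: the front row holds the silver bin (140,167), the rosette bin (219,172), the blue bin with gold shields under the case (306,185) and the tray (380,192). Things that could be mistaken for the gold bin are the silver bin, the rosette bin, the red bins (161,303), (377,320) and (492,193), and the gold badge on the display board (145,5). I choose the bin at (306,185) and will check it with the wrist camera.

```bash
cat > h.py <<'E'
from bench import *
import cv2, numpy as np
np.set_printoptions(precision=4,suppress=True)
def view(name, pic=None):
    p,R=np.array(read_tcp_pos()),np.array(read_tool_rot())
    c=capture(name)
    if name=="wrist":
        T=np.eye(4);T[:3,:3]=R;T[:3,3]=p
        M=np.linalg.inv(T@np.array(c["hand_eye"]));c["R"],c["t"]=M[:3,:3],M[:3,3]
    if pic: cv2.imwrite(f"pics/{pic}.png",c["img"][:,:,::-1])
    return c
def K(c):
    f=240/np.tan(np.radians(c["vfov"])/2)
    return np.array([[f,0,c["cx"]],[0,f,c["cy"]],[0,0,1]])
def back(c,uv,z):
    d=c["R"].T@np.linalg.solve(K(c),[uv[0],uv[1],1.]); o=-c["R"].T@c["t"]
    return o+d*(z-o[2])/d[2]
def proj(c,X):
    q=(np.atleast_2d(X)@c["R"].T+c["t"])@K(c).T
    return q[:,:2]/q[:,2:]
def down(a):
    "tool down, jaw axis z at world angle a"
    x=np.array([0,0,-1.]);z=np.array([np.cos(a),np.sin(a),0])
    return np.column_stack([x,np.cross(z,x),z])
E
python3 - <<'E'
from h import *
c=view("top")
for n,uv,z in [("case",(303,179),.173),("bin",(306,185),.137),("tray",(380,192),.117),("ros",(219,172),.137),("sil",(140,167),.137)]:
    print(n,back(c,uv,z))
case=back(c,(303,179),.173)
im=c["img"][135:245,270:420,::-1]
print([np.round(ik([case[0]-dx,case[1],z],down(np.pi/2)),2) if ik([case[0]-dx,case[1],z],down(np.pi/2)) is not None else None for dx,z in [(0,.3),(0.03,.33),(.07,.33),(0,.36)]])
cv2.imwrite("pics/topcrop.png",cv2.resize(im,None,fx=5,fy=5,interpolation=cv2.INTER_CUBIC))
E
```

```text
case [ 0.5255 -0.1052  0.173 ]
bin [ 0.5201 -0.1114  0.137 ]
tray [ 0.5117 -0.2565  0.117 ]
ros [0.5422 0.0538 0.137 ]
sil [0.5491 0.2023 0.137 ]
[array([-0.32,  0.29,  0.13,  1.41,  0.  , -0.32]), array([-0.33,  0.23,  0.13,  1.47,  0.  , -0.33]), array([-0.36,  0.15,  0.03,  1.45,  0.  , -0.36]), array([-0.32,  0.3 ,  0.31,  1.57,  0.  , -0.32])]
```

View pics/topcrop.png

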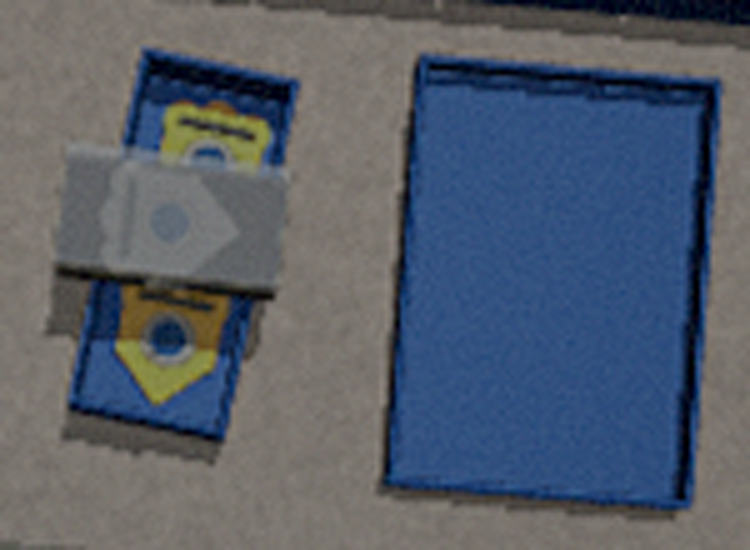

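The crop confirms it. Two gold shields lie in the blue bin under the clear case, with case-top corners at about (68,146), (290,168), (275,290) and (57,265). Bin rim corners are (145,50), (298,80), (222,438) and (72,408). Tray rim corners are (418,58), (720,80), (692,505) and (386,487). Next, a closer wrist view.

```bash
python3 - <<'E'
from h import *
c=view("top")
f=lambda L,z:np.array([back(c,((u+.5)/5-.5+270,(v+.5)/5-.5+135),z)[:2] for u,v in L])
for n,L,z in [("case",[(68,146),(290,168),(275,290),(57,265)],.173),("bin",[(145,50),(298,80),(222,438),(72,408)],.137),("tray",[(418,58),(720,80),(692,505),(386,487)],.117)]:
    P=f(L,z); d=(P[0]+P[1]-P[2]-P[3])/2; e=(P[0]+P[3]-P[1]-P[2])/2
    print(n,P.mean(0),"x-len",np.hypot(*d),"yaw",np.arctan2(d[1],d[0]),"y-len",np.hypot(*e),"yaw",np.arctan2(-e[0],e[1]))
move_ptp([.49,-.12,.34],down(np.pi/2)); dwell(.3)
view("wrist","wrist1"); print(read_clock(),read_tcp_pos())
E
```

```text
case [ 0.5273 -0.1073] x-len 0.04455650857638036 yaw -0.09427611362716541 y-len 0.08078860339154173 yaw -0.09032097240739764
bin [ 0.5234 -0.1123] x-len 0.14009359658268852 yaw -0.19156945391515828 y-len 0.05878377280481783 yaw -0.1802191458755543
tray [ 0.5139 -0.2574] x-len 0.16830621910534266 yaw -0.06418025642062822 y-len 0.11960556335697736 yaw -0.04986155549236185
3.2417 [ 0.4901 -0.1198  0.34  ]
```

View pics/wrist1.png

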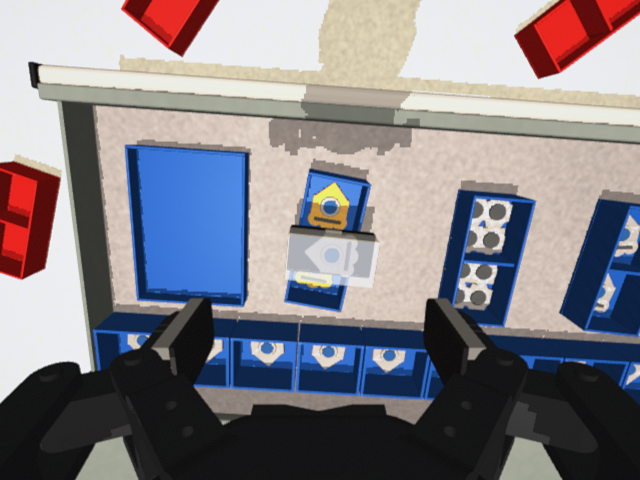

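The wrist view shows gold badges in the blue bin at (336,235), the case at (332,257) and the tray at (190,225). I'll overlay my estimated boxes on this view to check them.

```bash
python3 - <<'E'
from h import *
c=view("wrist"); s=4; u0,v0,u1,v1=115,135,385,315; s=2.9
im=cv2.resize(c["img"][v0:v1,u0:u1,::-1],None,fx=s,fy=s,interpolation=cv2.INTER_CUBIC)
for x,y,a,l,w,z0,z1,col in [(.5273,-.1073,-.092,.046,.084,.137,.173,(0,0,255)),(.5234,-.1123,-.187,.14,.062,.095,.137,(0,255,0)),(.5139,-.2574,-.057,.17,.12,.095,.117,(0,255,255))]:
    ca,sa=np.cos(a),np.sin(a)
    for z in (z0,z1):
        P=[[x+ca*i*l/2-sa*j*w/2,y+sa*i*l/2+ca*j*w/2,z] for i,j in [(1,1),(1,-1),(-1,-1),(-1,1)]]
        q=(proj(c,P)-[u0,v0]+.5)*s
        cv2.polylines(im,[np.round(q).astype(int)],True,col,1 if z==z1 else 1)
cv2.imwrite("pics/ov.png",im)
E
```

```text
(no output)
```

View pics/ov.png

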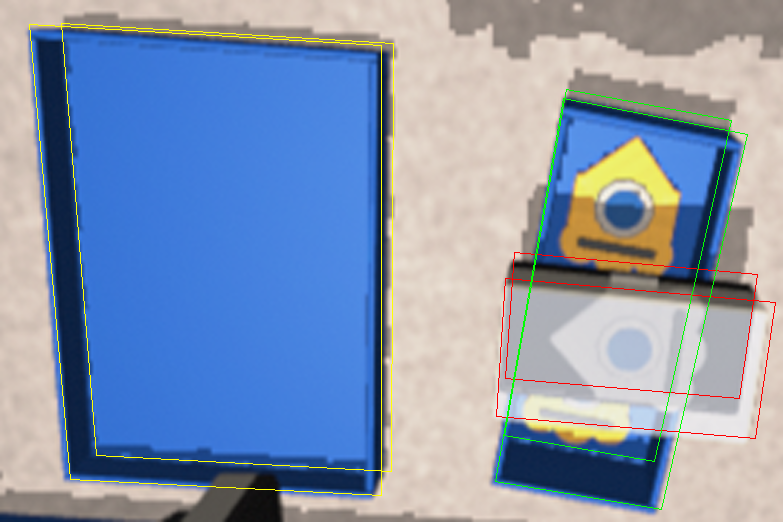

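The overlay fits within about 2 mm. Now I grasp the case.

```bash
python3 - <<'E'
from h import *
x,y,a=.5273,-.1073,-.092
opts=[(ik([x,y,.25],down(b)),b) for b in (a,a+np.pi,a-np.pi)]
q0=np.array(read_q()); opts=[(np.abs(np.array(q)-q0).max(),b) for q,b in opts if q is not None]; print(opts)
b=min(opts)[1]; R=down(b)
move_ptp([x,y,.24],R)
print("hit",move_linear([x,y,.142],feed=.1,stop_force=8),read_tcp_pos(),read_opening())
grab(40); dwell(.2); print("open",read_opening(),read_tcp_pos(),read_wrist_force())
move_linear([x,y,.165],feed=.05); dwell(.2)
print(read_opening(),read_wrist_force(),read_q(),read_clock(),b)
move_linear([x,y,.25],feed=.15); dwell(.2)
view("wrist","lift1")
E
```

```text
[(np.float64(1.710062699566972), -0.092), (np.float64(1.4315299540228206), 3.049592653589793), (np.float64(1.431529954022821), -3.233592653589793)]
hit False [ 0.5279 -0.1075  0.1427] 0.08539939491535364
open 0.04529171154726397 [ 0.5278 -0.1075  0.1426] [0.0984 0.1587 5.7459]
0.045390157524684706 [-0.3783 -0.0662 -1.1756] [-0.3186  0.3313 -0.1607  1.0796  0.     -1.7975] 7.175 3.049592653589793
```

View pics/lift1.png

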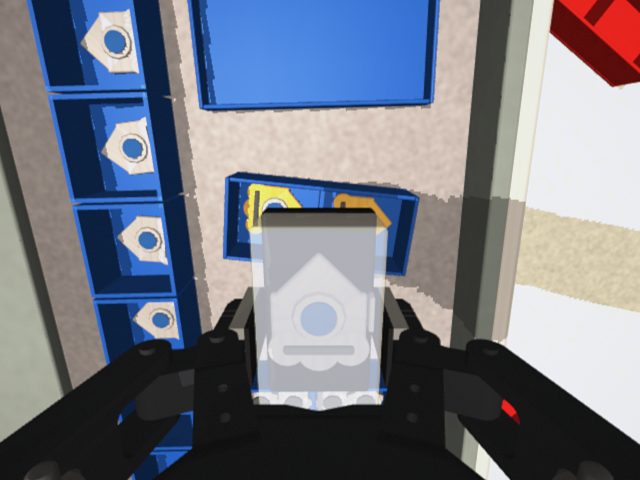

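The case is held squarely at (318,310), and the bin below is intact with both gold badges. Next, place it in the tray.

```bash
python3 - <<'E'
from h import *
x,y=.5139,-.2574; R=down(np.pi-.057)
move_linear([x,y,.24],feed=.15,frame=R)
move_linear([x,y,.113],feed=.12); dwell(.2); print(read_wrist_force())
print("touch",move_linear([x,y,.097],feed=.02,stop_force=3),read_tcp_pos(),read_wrist_force(),read_opening())
ungrasp(); dwell(.3); print(read_tcp_pos(),read_opening())
move_linear([x,y,.25],feed=.15)
move_ptp([.47,-.16,.34],down(np.pi/2)); dwell(.2); print(read_clock())
view("wrist","placed"); view("top","top2")
E
```

```text
[ 0.2555 -0.1401 -1.5603]
touch True [ 0.514  -0.2574  0.1037] [ 0.6006 -0.0068  3.4987] 0.04530375817401041
[ 0.5132 -0.2569  0.1028] 0.08538791696115418
14.8083
```

View pics/placed.png

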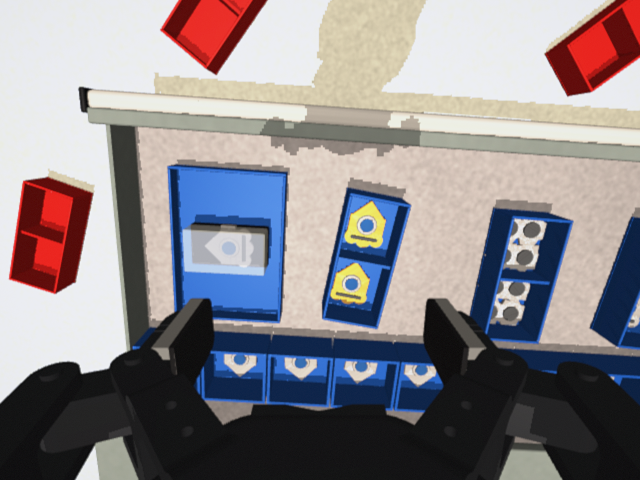

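The case lies flat in the tray at (225,250) and the bin at (365,257) is uncovered. I check poses with an overlay before gripping.

```bash
python3 - <<'E'
from h import *
c=view("wrist"); u0,v0,u1,v1=155,150,425,335; s=2.9
im=cv2.resize(c["img"][v0:v1,u0:u1,::-1],None,fx=s,fy=s,interpolation=cv2.INTER_CUBIC)
for x,y,a,l,w,z0,z1,col in [(.5135,-.2574,-.057,.046,.084,.098,.134,(0,0,255)),(.5234,-.1123,-.187,.14,.062,.095,.137,(0,255,0)),(.5139,-.2574,-.057,.17,.12,.095,.117,(0,255,255))]:
    ca,sa=np.cos(a),np.sin(a)
    for z in (z0,z1):
        P=[[x+ca*i*l/2-sa*j*w/2,y+sa*i*l/2+ca*j*w/2,z] for i,j in [(1,1),(1,-1),(-1,-1),(-1,1)]]
        q=(proj(c,P)-[u0,v0]+.5)*s
        cv2.polylines(im,[np.round(q).astype(int)],True,col,1)
cv2.imwrite("pics/ov2.png",im)
E
```

```text
(no output)
```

View pics/ov2.png

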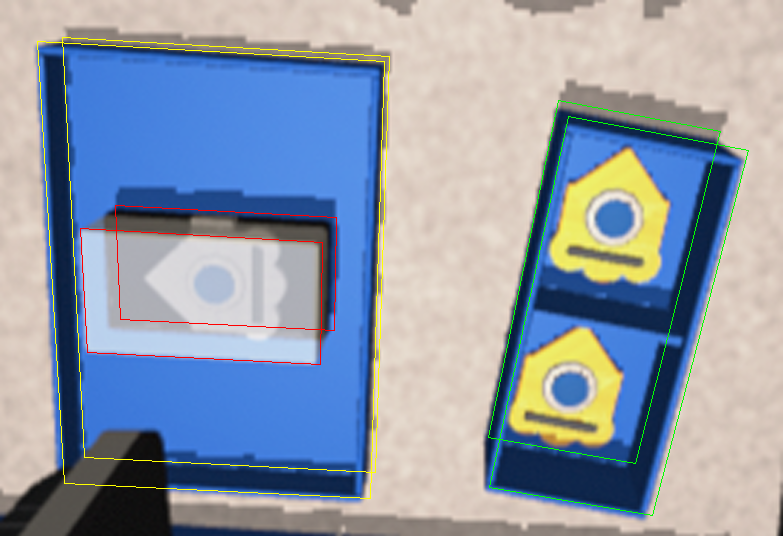

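Estimates hold: the case is well inside the tray and the bin is unmoved. Grip and lift the bin.

```bash
python3 - <<'E'
from h import *
x,y=.5234,-.1125; R=down(np.pi/2-.187)
move_ptp([x,y,.23],R)
print("hit",move_linear([x,y,.102],feed=.08,stop_force=8),read_tcp_pos())
w0=read_wrist_force()
grab(80); dwell(.3); print("open",read_opening(),read_tcp_pos(),w0,read_wrist_force())
move_linear([x,y,.115],feed=.03); dwell(.3); print(read_opening(),read_wrist_force(),read_ft_torque())
move_linear([x,y,.245],feed=.06); dwell(.5)
print(read_opening(),read_wrist_force(),read_ft_torque(),read_tcp_pos(),read_clock())
view("wrist","bin"); view("scene","scene2"); view("top","top3")
a=cv2.imread("pics/scene2.png")[190:370,90:560]; b=cv2.imread("pics/bin.png")
cv2.imwrite("pics/chk.png",np.vstack([cv2.resize(a,(640,245)),cv2.resize(b[130:480],(640,350))]))
E
```

```text
hit False [ 0.5239 -0.1127  0.1025]
open 0.06096528784592459 [ 0.524  -0.1126  0.1027] [ 0.1623 -0.69   -0.4741] [0.0673 1.2665 5.6813]
0.06078385821752926 [-0.625   0.5093 -3.4844] [-0.0193  0.0196 -0.0533]
0.06113093454813082 [-0.3216 -0.6918 -1.5938] [ 0.0231  0.0095 -0.006 ] [ 0.5234 -0.1125  0.245 ] 21.6417
```

View pics/chk.png

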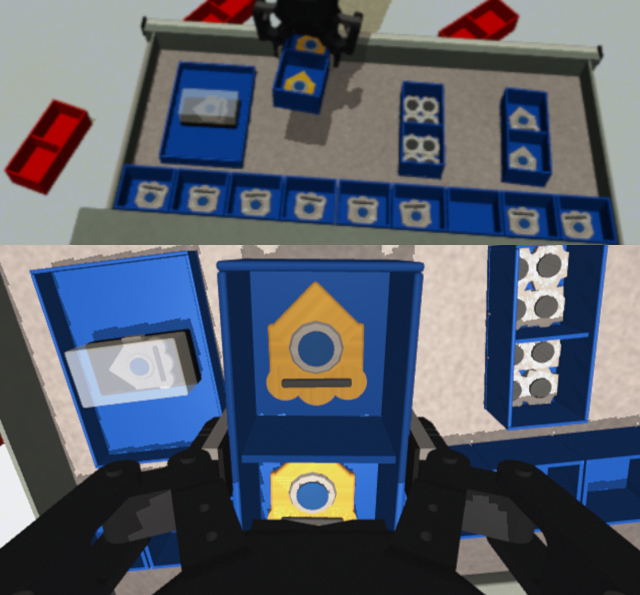

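The bin is held with both badges in it, and the case and neighbours are undisturbed. I check level numerically: near rim corners are at wrist pixels about (220,147) and (422,147).

```bash
python3 - <<'E'
from h import *
c=view("wrist"); x,y,a=.5234,-.1125,-.187; ca,sa=np.cos(a),np.sin(a)
for p in (-.1,-.05,0,.05,.1):   # pitch, + raises the near end
    P=[[x+ca*i-sa*j,y+sa*i+ca*j,.2585+.021-i*np.tan(p)] for i,j in [(-.07,.031),(-.07,-.031),(0,.031),(0,-.031)]]
    print(p,proj(c,P).round(0).tolist())
print(read_joint_velocities(),read_opening(),read_wrist_force())
t=cv2.resize(c["img"][130:370,200:440,::-1],None,fx=2.4,fy=2.4);cv2.imwrite("pics/lv.png",t)
E
```

```text
-0.1 [[420.0, 137.0], [220.0, 137.0], [410.0, 348.0], [230.0, 348.0]]
-0.05 [[423.0, 137.0], [217.0, 137.0], [410.0, 348.0], [230.0, 348.0]]
0 [[427.0, 137.0], [213.0, 137.0], [410.0, 348.0], [230.0, 348.0]]
0.05 [[430.0, 137.0], [210.0, 137.0], [410.0, 348.0], [230.0, 348.0]]
0.1 [[434.0, 137.0], [206.0, 137.0], [410.0, 348.0], [230.0, 348.0]]
[-0.0007 -0.0006  0.0001 -0.0015  0.0011 -0.0005] 0.06083059317247734 [-0.146   0.6147 -1.6943]
```

View pics/lv.png

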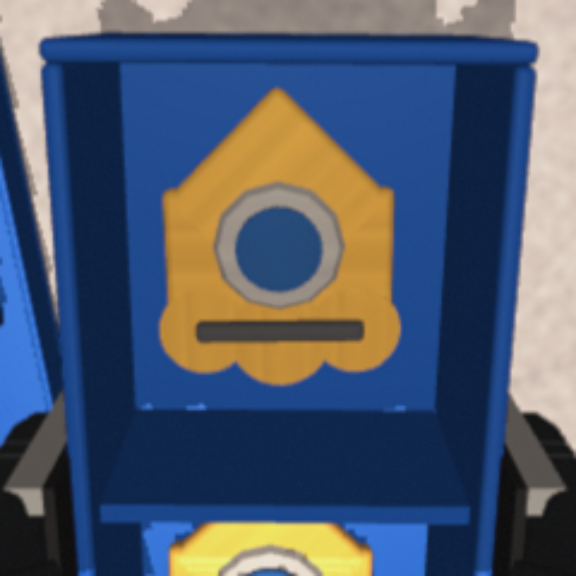

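Near width is 207 px and mid width 177 px. That makes the bin level within about 0.03 rad and about 3 mm lower than nominal, so its centre is near 0.255, well above 0.216. Last, a slip check over 2 s, then hand in.

```bash
python3 - <<'E'
from h import *
a=cv2.imread("pics/bin.png"); dwell(1.5); c=view("wrist")
g=lambda i:np.float32(cv2.cvtColor(i,cv2.COLOR_BGR2GRAY)[130:370,200:440])
s=cv2.phaseCorrelate(g(a),g(np.ascontiguousarray(c["img"][:,:,::-1])))
print(s,read_clock(),read_opening())
if np.hypot(*s[0])<1: sign_off(); print("signed off")
E
```

```text
((-0.007163779452426411, -0.00684467373764619), 0.9896962428092957) 23.3917 0.06076309756621265
the job is handed in; nothing more can be done
signed off
```

I moved the clear case off the gold-badge bin and set it down flat in the empty tray. Then I gripped the gold bin across its width at 80 N and lifted it about 14 cm. It is being held still in the air, and I handed the job in at about 23.4 s.

**Last checks:**
- **Case:** it lies flat and released in the tray, within about 5 mm of the middle by eye on the overlay.
- **Badges and other bins:** both gold badges are in the bin. The rosette and silver bins look undisturbed in the last scene picture; I did not measure their positions again.
- **Level and height:** the bin is level to about 0.03 rad along its length. Its middle is at about 0.255 m, and 0.216 m is needed.
- **Slip:** wrist pictures about 1.7 s apart show a shift of less than 0.01 pixel.

**Disagreements:** the bin sits roughly 3 mm lower than I predicted from the lift. That could be calibration error or a small settling in the grip. The vertical wrist force read about 3.5 N just after the bin left the floor, then 1.6 to 1.7 N higher up. I took the difference as sensor noise.

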